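# Find the rocking glaze-jar lid and press it home

### The job

One of the four lidded jars is not properly closed and its glaze will dry out. With closed fingertips press lightly on the edge of the lids, one after another, until you find the one that rocks, then press that lid down in its middle until it is fully home and level. Only press: do not lift or shift any lid, and leave the other things on the table where they are.

Things in the scene. Friction and masses are not known exactly. Their poses are not given: they have to be found in the camera images.
- lid_1: one of four identical round dark stoneware lids, 92 mm across, flat plain top without knob, each on a squat clay jar (94 mm across) on a round plywood bat. Origin on the lid's axis, 9 mm below its top face, z up; at the start 72 mm above the table, so the top is at 81 mm. Mass 110 to 225 g. A stub in the jar's mouth centres it with 3 mm of play. See lid_2 to lid_4 for how lids behave
- lid_2: identical lid, size and origin as lid_1. At the start all four lids look alike, level and equally high. Three are sound: pressed with some newtons they do not move. One, a different one each time, stands on a stiff plug 14 mm wide under its centre, its flange 5 mm clear of the jar's rim, hidden by the lid's skirt
- lid_3: identical lid, size and origin as lid_1. The loose lid, pressed near its edge on any side with 1 to 5 N, tips by about 0.14 rad: the pressed edge goes down 5 mm and the far edge rises; closed fingers centred 36 mm out sink 3 to 4 mm before they meet a firm stop; the lid swings back level when let go. Sound lids do not tip
- lid_4: identical lid, size and origin as lid_1. The loose lid, pressed at its centre, resists with 9 N; at 12 to 20 N it goes straight down 5 mm, stops firmly on the rim and stays. It is then 5 mm lower than the sound lids, since its jar is a little shorter
- cup: pale stoneware cup, 54 mm across, 55 mm tall, origin under its centre, a bystander to be left alone
- bottle: white plastic bottle with black cap, 48 mm across, 105 mm tall (the tallest loose thing), origin under its centre, a bystander to be left alone
- weight: steel weight with a small knob, 50 mm across, 46 mm tall, origin under its centre, a bystander to be left alone
- trimmer: wooden-handled flat tool, 150 mm long, lying along its x axis, a bystander to be left alone
- brush: brush, 170 mm long, lying along its x axis, beyond the jars, a bystander to be left alone
- bowl: terracotta bowl, 110 mm across, 50 mm tall, origin under its centre, a bystander to be left alone
Not all that is in view belongs to the job. Leave any pink or turquoise look-alike of the lid_1 alone.

How it is judged:
By the outcome, as a careful person would: the job done as asked, in the order asked, and still so for the second after the job is handed in, with the robot touching nothing.
It also fails if it takes over 54 s, if anything falls off the work surface, if the arm or the gripper's body presses on something with over 40 N, if the wrist force passes 120 N, or if a joint passes its speed limit or range.

### The arm

A 6-joint arm with a two-finger parallel gripper is mounted at the origin on the work surface. World frame = base frame: x ahead of the robot, y to its left, z up, the work surface at z = 0. Lengths are in mm, angles in degrees, forces in N, time in s.
With the tool pointing down it reaches from about 300 to 850 mm from the base axis. Payload 4.2 kg.
Tool frame: the origin (TCP) lies on the centre line of the jaws, within the pads' length; the fingertips stand 14 mm ahead of it and the grasp point (between the pads) lies 5 mm behind it; z points along the fingers, y is the line along which they close (so a half turn about z gives the same grasp; the last joint's range is limited). The gripper opens to 91 mm and grips with 3 to 60 N. Pads are 32 mm wide; open, the fingers measure 118 mm over their backs; the gripper's body (76 mm by 178 mm) begins 60 mm behind the grasp point.
Start: joints at [72.135, 18.312, 89.639, -0, 72.044, -1.146], TCP at [165.416, 550.708, 227.976] pointing down, gripper open.
Joint ranges: [-177.97, 177.97], [-48.28, 115.42], [12.27, 149.76], [-77.06, 257.06], [2.81, 150.46], [-146.56, 146.56]. Speed limits (degrees/s): [147.25, 147.25, 180, 180, 180, 180].

### API

Orientations are given as [roll, pitch, yaw] about the fixed x, y, z axes, in that order (R = Rz(yaw) Ry(pitch) Rx(roll)).
In Python, from workcell import env gives the robot as it stands.
- The arm moves only by the tool arm_command, never from a script. Its argument "motion" is a list of rows, each an object with "offset": the shift along the tool's x, y, z in m, a list of three; "spin": the turn about the tool's z in rad. In form: [{"offset": [tx, ty, tz], "spin": spin}, ...]. A call has 1 to 5 rows; each row shifts and turns the commanded pose from where the row before left it, along the tool's axes as they then stand; what a row does not reach is not made up. A row lasts 1/8 s, in which the tool goes at most 62.5 mm and 10.7 degrees, less where a joint would pass 70% of its speed; a pose out of reach is approached as far as the arm can. A call with a gripper value outside its range is refused whole. "jaw" is the finger opening in m, from 0 to 0.0912, set as the call begins (left out, the last holds). The fingers move at their own pace and stop on an object; "newtons" is the grip in N (left out, the last holds). Time passes only in rows, so rows that do not move let the fingers close. It gives the time, the measured TCP pose, the force, the opening and the grip force at its end, in the units of the state.
- env.state(): the state, without advancing time (a new reading comes with each control period).
- env.grab_frame(name): name is "scene" or "top" or "wrist"; returns (picture, depth): 400x640x3 uint8, blue, green, red; 400x640 float32, mm along the optical axis (not along the pixel's ray), 0 where there is no reading.
- env.camera_model(name): a dict with "fx", "fy", "cx", "cy" (pixels), "eye" and "rotation" of the camera in the world; the wrist camera has in their place "hand_eye" (4x4, takes a point from camera to tool coordinates, whose origin is the TCP and whose axes are the flange's). Camera axes: x right, y down, z forward; pixel columns grow to the right and rows downward; lengths in mm; the calibration is good to about 2 mm. A picture is of the moment at which its call begins: read the wrist's pose just before it. camera_model takes no time and is no camera call.
- env.job_done(): hands the job in; it is judged then, once.
Trained networks look in the newest picture that a camera, given by its name, has taken for a name from the list of things; names that differ only in an ending like _2 or _b are one class to them, and where a whole thing is asked for, a point or a joint stands for the part that bears it (a point fixed in the world has none). Each returns a list of dicts, best first, with "score" (0 to 1); they miss things now and then, are a little off and sometimes report something else, mostly with a low value. They report only what shows in the picture. A call takes as long as a camera call. They do not tell look-alikes from the thing itself.
- env.boxes_of(camera, target): "bbox" ([left, top, right, bottom] in pixels, round what is visible of it).
- env.pinpoint(camera, target): "location" ([column, row] in pixels: a listed point, or the origin of a listed thing).
The state is a dict: "time_s": time; "qpos": joint angles; "qvel": joint speeds; "effort": joint torques, N m; "ee_pos": TCP position; "ee_rot": TCP orientation; "force": force on the tool from outside, world axes, zero at the start; "torque": the same for the moment, N m; "gripper_width": finger opening in mm; "gripper_force": force on a finger pad.
Only numpy, scipy, OpenCV 4.12 (cv2) and the standard library are available. Lean on these libraries where they do the work, as an engineer would, in place of code of your own. Each camera call takes 0.05 s, during which the arm holds its last target. There are 200 camera calls.

## Working session

There is one attempt and no reset: what is moved stays moved. The work goes in short steps, Python scripts to look and compute and a tool call to move; the robot and the scene stay as the last step left them, time stands still between calls to the robot, and variables do not carry over. Pictures are saved under pics/ and viewed, at most 10 in all, crops included, and the job is handed in when it is done.

Besides the shell and the picture viewer there is one more tool, called as a command line: name --argument value ..., lists and objects as JSON in quotes. arm_command: Moves the arm, as the interface text tells. Its arguments: {"type":"object","properties":{"motion":{"type":"array"},"jaw":{"type":"number"},"newtons":{"type":"number"}},"required":["motion"]}

```bash
mkdir -p pics; cat > h.py <<'E'
import numpy as np, cv2
from workcell import env
def world(name,u,v,d,cm):
    p=np.array([(u-cm['cx'])/cm['fx']*d,(v-cm['cy'])/cm['fy']*d,d])
    return np.array(cm['rotation'])@p+np.array(cm['eye'])
E
python3 - <<'E'
from h import *
s=env.state();print({k:np.round(s[k],3) for k in('time_s','ee_pos','ee_rot','force','gripper_width')})
for n in('top','scene'):
    im,d=env.grab_frame(n);cv2.imwrite(f'pics/{n}0.png',im);cm=env.camera_model(n)
    print(n,np.round(cm['eye']),np.round(cm['rotation'],2).tolist())
    for b in env.boxes_of(n,'lid_1'):
        l,t,r,bo=b['bbox'];u,v=(l+r)/2,(t+bo)/2
        dd=d[int(v),int(u)];print(np.round(b['bbox']),round(b['score'],2),np.round(world(n,u,v,dd,cm),1))
E
```

```text
{'time_s': np.float64(0.0), 'ee_pos': array([165.257, 550.235, 227.116]), 'ee_rot': array([-1.79897e+02, -3.00000e-03,  1.63279e+02]), 'force': array([0.139, 0.544, 0.638]), 'gripper_width': np.float64(91.315)}
top [426. -28. 984.] [-171.51, 0.85, -90.78]
[271. 159. 307. 196.] 0.81 [-69623.8 -70077.4 -69065.7]
[340. 271. 374. 307.] 0.81 [-100450.2 -100903.8  -99892.1]
[197. 160. 236. 199.] 0.79 [-39084.9 -39538.5 -38526.8]
[406. 186. 446. 222.] 0.78 [-125775.5 -126229.1 -125217.4]
[343. 143. 380. 180.] 0.64 [-100840.3 -101293.9 -100282.1]
[438. 137. 477. 173.] 0.59 [-151367.9 -151821.5 -150809.7]
scene [ 966.  444. 1000.] [-146.63, 0.25, 138.32]
[258. 187. 288. 218.] 0.94 [173185.6 172663.7 173219.2]
[199. 155. 234. 180.] 0.91 [223336.7 222814.9 223370.4]
[354. 264. 396. 299.] 0.77 [114997.9 114476.  115031.5]
[335. 146. 366. 170.] 0.69 [161863.5 161341.7 161897.2]
[306. 221. 339. 250.] 0.66 [144210.8 143689.  144244.5]
[252. 133. 284. 161.] 0.65 [193534.4 193012.6 193568.1]
[277. 133. 314. 147.] 0.51 [199130.4 198608.5 199164. ]
```

```bash
cat > h.py <<'E'
import numpy as np, cv2
from scipy.spatial.transform import Rotation as Ro
from workcell import env
def world(u,v,d,cm):
    p=np.array([(u-cm['cx'])/cm['fx']*d,(v-cm['cy'])/cm['fy']*d,d])
    return Ro.from_euler('xyz',cm['rotation'],degrees=True).as_matrix()@p+np.array(cm['eye'])
E
python3 - <<'E'
from h import *
for n in('top','scene'):
    im,d=env.grab_frame(n);cm=env.camera_model(n)
    print(n,cm['fx'])
    for b in env.boxes_of(n,'lid_1'):
        l,t,r,bo=b['bbox'];u,v=(l+r)/2,(t+bo)/2
        dd=d[int(v),int(u)];print(np.round(b['bbox']),round(b['score'],2),np.round(world(u,v,dd,cm),1), im[int(v),int(u)])
E
```

```text
top 372.4931702853688
[405. 186. 445. 224.] 0.85 [ 546.2 -270.4   81. ] [38 41 49]
[273. 160. 306. 195.] 0.85 [620.8  59.8  81.1] [41 47 51]
[436. 135. 477. 170.] 0.74 [ 693.6 -375.8   20.8] [77 79 34]
[340. 267. 374. 308.] 0.66 [ 347.7 -103.1   19.5] [ 89  75 119]
[197. 158. 233. 197.] 0.55 [623.5 246.1  79.8] [39 43 50]
scene 388.63523168785235
[253. 134. 283. 161.] 0.95 [ 548.3 -273.8   82.2] [72 79 93]
[336. 147. 363. 169.] 0.84 [ 346.6 -110.7   16.9] [127 104 166]
[198. 155. 235. 181.] 0.81 [ 694.9 -368.4   15.6] [139 138  56]
[257. 186. 287. 216.] 0.76 [ 661.4 -109.3   78.1] [72 77 91]
[306. 219. 338. 250.] 0.72 [628.5  69.   82.4] [65 71 82]
[355. 265. 395. 298.] 0.65 [618.3 255.6  80.2] [63 69 80]
```

View pics/top0.png

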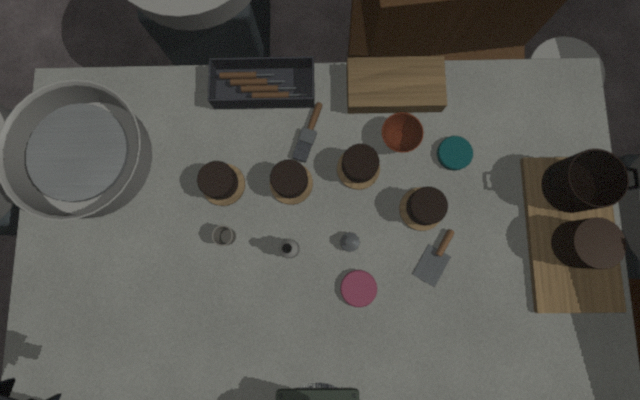

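View pics/scene0.png

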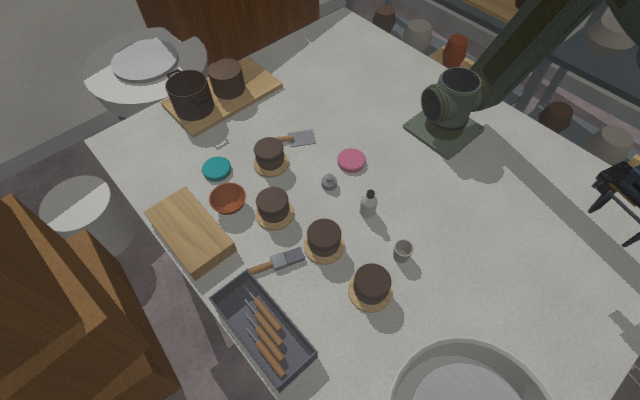

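Both views show four dark lids, at top-view pixels (217,177), (289,178), (360,163) and (427,205). The pink (359,288) and turquoise (455,153) discs are decoys. Next I refine the lid centres from depth.

```bash
python3 - <<'E'
from h import *
G=[(623,246),(621,60),(660,-112),(546,-270)]
for n in('top','scene'):
    im,d=env.grab_frame(n);cm=env.camera_model(n)
    V,U=np.mgrid[0:400,0:640]
    d=d.astype(float)
    p=np.stack([(U-cm['cx'])/cm['fx']*d,(V-cm['cy'])/cm['fy']*d,d],-1).reshape(-1,3)
    w=Ro.from_euler('xyz',cm['rotation'],degrees=True).apply(p)+cm['eye']
    w=w[(d.reshape(-1)>0)]
    for g in G:
        q=w[(np.hypot(w[:,0]-g[0],w[:,1]-g[1])<75)&(w[:,2]>72)&(w[:,2]<92)]
        (c,r)=cv2.minEnclosingCircle(q[:,:2].astype(np.float32))
        print(n,g,len(q),np.round(q.mean(0),1),np.round(c,1),round(r,1))
s=env.state();print(s['time_s'],s['qpos'])
cm=env.camera_model('wrist');print(np.round(cm['hand_eye'],2).tolist())
E
```

```text
top (623, 246) 1088 [621.6 245.7  81.3] [622.8 247.7] 47.7
top (621, 60) 1085 [621.9  64.9  81.4] [623.   65.1] 46.9
top (660, -112) 1080 [ 659.2 -114.7   81.3] [ 660.2 -115.4] 47.4
top (546, -270) 1153 [ 547.5 -276.6   81.3] [ 548.4 -278. ] 47.0
scene (623, 246) 1043 [623.3 249.8  81. ] [620.8 247.9] 47.2
scene (621, 60) 831 [623.9  68.6  80.6] [622.2  66.2] 47.1
scene (660, -112) 711 [ 661.2 -110.9   80. ] [ 660.7 -114.6] 48.0
scene (546, -270) 544 [ 549.7 -272.9   79.9] [ 547. -275.] 48.3
0.5 [ 7.21362020e+01  1.83132390e+01  8.96426506e+01  1.43820628e-04
  7.20438948e+01 -1.14626823e+00]
[[0.0, -0.96, -0.29, 82.83], [1.0, 0.0, 0.0, -0.28], [-0.0, -0.29, 0.96, -156.54], [0.0, 0.0, 0.0, 1.0]]
```

arm_command --motion '[{"offset":[-0.05,-0.018,0.005],"spin":0},{"offset":[-0.05,-0.018,0.005],"spin":0},{"offset":[-0.05,-0.018,0.005],"spin":0},{"offset":[-0.05,-0.018,0.005],"spin":0},{"offset":[-0.05,-0.018,0.005],"spin":0}]' --jaw 0 --newtons 20

```text
time_s: 1.12
ee_pos: [380.3, 391.5, 203.0]
ee_rot: [180.0, 0.0, 163.3]
force: [1.0, 0.1, 0.0]
gripper_width: 44.1
gripper_force: 0.0
```

arm_command --motion '[{"offset":[-0.05,-0.018,0.013],"spin":0},{"offset":[-0.05,-0.018,0.013],"spin":0},{"offset":[-0.05,-0.018,0.013],"spin":0},{"offset":[-0.048,-0.018,0.013],"spin":0},{"offset":[-0.048,-0.018,0.013],"spin":0}]'

```text
time_s: 1.75
ee_pos: [590.0, 234.5, 137.6]
ee_rot: [180.0, 0.0, 163.3]
force: [-0.2, 1.0, -0.2]
gripper_width: 0.4
gripper_force: 0.0
```

arm_command --motion '[{"offset":[0,0,0],"spin":0},{"offset":[0,0,0],"spin":0}]'

```text
time_s: 2.0
ee_pos: [588.3, 235.7, 137.8]
ee_rot: [180.0, -0.1, 163.2]
force: [-0.8, -1.1, 0.1]
gripper_width: 0.4
gripper_force: 0.0
```

arm_command --motion '[{"offset":[0,0,0.014],"spin":0},{"offset":[0,0,0.014],"spin":0},{"offset":[0,0,0.01],"spin":0},{"offset":[0,0,0.002],"spin":0},{"offset":[0,0,0.0],"spin":0}]'

```text
time_s: 2.62
ee_pos: [588.7, 235.8, 97.9]
ee_rot: [180.0, 0.0, 163.3]
force: [0.6, 0.1, 1.3]
gripper_width: 0.3
gripper_force: 0.0
```

arm_command --motion '[{"offset":[0,0,0.001],"spin":0},{"offset":[0,0,0.001],"spin":0},{"offset":[0,0,0.0],"spin":0}]'

```text
time_s: 3.0
ee_pos: [588.7, 235.6, 96.0]
ee_rot: [180.0, 0.0, 163.3]
force: [0.5, -0.2, 0.4]
gripper_width: 0.8
gripper_force: 0.0
```

arm_command --motion '[{"offset":[0,0,0.0007],"spin":0},{"offset":[0,0,0.0],"spin":0}]'

```text
time_s: 3.25
ee_pos: [588.7, 235.7, 95.3]
ee_rot: [180.0, 0.0, 163.3]
force: [-0.6, -0.2, 0.4]
gripper_width: 0.5
gripper_force: 0.2
```

arm_command --motion '[{"offset":[0,0,0.0005],"spin":0},{"offset":[0,0,0.0],"spin":0}]'

```text
time_s: 3.5
ee_pos: [588.7, 235.6, 95.3]
ee_rot: [180.0, 0.0, 163.3]
force: [-1.2, -0.6, 3.3]
gripper_width: 0.4
gripper_force: 2.3
```

arm_command --motion '[{"offset":[0,0,0.0005],"spin":0},{"offset":[0,0,0.0],"spin":0}]'

```text
time_s: 3.75
ee_pos: [588.8, 235.7, 95.3]
ee_rot: [180.0, 0.0, 163.3]
force: [-2.3, -1.3, 7.8]
gripper_width: 0.5
gripper_force: 3.6
```

arm_command --motion '[{"offset":[0,0,0.0005],"spin":0},{"offset":[0,0,0.0],"spin":0}]'

```text
time_s: 4.0
ee_pos: [588.8, 235.6, 95.3]
ee_rot: [180.0, 0.0, 163.3]
force: [-2.5, -0.8, 9.9]
gripper_width: 0.4
gripper_force: 4.7
```

Lid A does not move under 10 N, so it is sound. Next is B.

arm_command --motion '[{"offset":[0,0,-0.03],"spin":0},{"offset":[-0.012,-0.0417,0],"spin":0},{"offset":[-0.012,-0.0417,0],"spin":0},{"offset":[-0.012,-0.0417,0],"spin":0},{"offset":[-0.012,-0.0417,0],"spin":0}]'

```text
time_s: 4.62
ee_pos: [586.5, 60.8, 123.4]
ee_rot: [180.0, -0.0, 163.3]
force: [0.8, -0.4, -1.0]
gripper_width: 0.8
gripper_force: 0.0
```

arm_command --motion '[{"offset":[0,0,0],"spin":0},{"offset":[0,0,0.014],"spin":0},{"offset":[0,0,0.013],"spin":0},{"offset":[0,0,0],"spin":0},{"offset":[0,0,0],"spin":0}]'

```text
time_s: 5.25
ee_pos: [586.3, 62.9, 95.8]
ee_rot: [-180.0, -0.1, 163.4]
force: [0.6, -0.7, -0.2]
gripper_width: 0.6
gripper_force: 0.0
```

arm_command --motion '[{"offset":[0,0,0.0006],"spin":0},{"offset":[0,0,0.0],"spin":0}]'

```text
time_s: 5.5
ee_pos: [586.5, 62.3, 95.9]
ee_rot: [-180.0, -0.0, 163.3]
force: [-1.0, -0.6, 0.1]
gripper_width: 0.8
gripper_force: 0.0
```

arm_command --motion '[{"offset":[0,0,0.0005],"spin":0},{"offset":[0,0,0.0],"spin":0}]'

```text
time_s: 5.75
ee_pos: [586.6, 62.0, 95.6]
ee_rot: [180.0, -0.0, 163.3]
force: [-0.4, 0.1, -0.4]
gripper_width: 1.0
gripper_force: 0.0
```

arm_command --motion '[{"offset":[0,0,0.0005],"spin":0},{"offset":[0,0,0.0],"spin":0}]'

```text
time_s: 6.0
ee_pos: [586.7, 62.0, 95.3]
ee_rot: [180.0, 0.0, 163.3]
force: [0.2, 0.2, 1.5]
gripper_width: 0.1
gripper_force: 0.6
```

arm_command --motion '[{"offset":[0,0,0.0005],"spin":0},{"offset":[0,0,0.0],"spin":0}]'

```text
time_s: 6.25
ee_pos: [586.7, 62.1, 95.3]
ee_rot: [180.0, 0.0, 163.3]
force: [-1.2, -0.6, 4.6]
gripper_width: 0.3
gripper_force: 2.7
```

arm_command --motion '[{"offset":[0,0,0.0005],"spin":0},{"offset":[0,0,0.0],"spin":0}]'

```text
time_s: 6.5
ee_pos: [586.7, 62.1, 95.3]
ee_rot: [180.0, 0.0, 163.3]
force: [-3.0, 0.0, 7.0]
gripper_width: 0.2
gripper_force: 4.0
```

B is sound too. Next is C.

arm_command --motion '[{"offset":[0,0,-0.03],"spin":0},{"offset":[-0.0215,-0.0382,0],"spin":0},{"offset":[-0.0215,-0.0382,0],"spin":0},{"offset":[-0.0215,-0.0382,0],"spin":0},{"offset":[-0.0215,-0.0382,0],"spin":0}]'

```text
time_s: 7.12
ee_pos: [625.3, -110.3, 123.8]
ee_rot: [180.0, -0.0, 163.3]
force: [1.6, 0.2, -0.2]
gripper_width: 0.3
gripper_force: 0.0
```

arm_command --motion '[{"offset":[0,0,0],"spin":0},{"offset":[0,0,0.014],"spin":0},{"offset":[0,0,0.0135],"spin":0},{"offset":[0,0,0],"spin":0},{"offset":[0,0,0],"spin":0}]'

```text
time_s: 7.75
ee_pos: [625.2, -108.3, 96.5]
ee_rot: [180.0, 0.0, 163.3]
force: [0.7, 0.2, -0.2]
gripper_width: 0.6
gripper_force: 0.0
```

arm_command --motion '[{"offset":[0,0,0.0006],"spin":0},{"offset":[0,0,0.0],"spin":0},{"offset":[0,0,0.0],"spin":0}]'

```text
time_s: 8.12
ee_pos: [625.2, -109.1, 96.3]
ee_rot: [180.0, 0.0, 163.3]
force: [-0.4, 0.1, -0.1]
gripper_width: 0.2
gripper_force: 0.0
```

arm_command --motion '[{"offset":[0,0,0.001],"spin":0},{"offset":[0,0,0.0],"spin":0}]'

```text
time_s: 8.38
ee_pos: [625.0, -109.0, 95.0]
ee_rot: [180.0, -0.0, 163.3]
force: [0.7, -0.6, -0.4]
gripper_width: 0.1
gripper_force: 0.0
```

arm_command --motion '[{"offset":[0,0,0.0005],"spin":0},{"offset":[0,0,0.0],"spin":0}]'

```text
time_s: 8.62
ee_pos: [624.9, -109.0, 94.6]
ee_rot: [180.0, -0.0, 163.3]
force: [-0.6, 0.1, 1.7]
gripper_width: 0.7
gripper_force: 0.7
```

arm_command --motion '[{"offset":[0,0,0.0005],"spin":0},{"offset":[0,0,0.0],"spin":0}]'

```text
time_s: 8.88
ee_pos: [624.7, -109.0, 94.2]
ee_rot: [-180.0, -0.0, 163.3]
force: [-2.2, -0.0, 3.5]
gripper_width: 0.4
gripper_force: 1.8
```

arm_command --motion '[{"offset":[0,0,0.0005],"spin":0},{"offset":[0,0,0.0],"spin":0}]'

```text
time_s: 9.12
ee_pos: [624.5, -108.9, 93.8]
ee_rot: [-180.0, -0.1, 163.3]
force: [-4.4, 0.2, 6.1]
gripper_width: 0.6
gripper_force: 2.7
```

arm_command --motion '[{"offset":[0,0,0.0005],"spin":0},{"offset":[0,0,0.0],"spin":0}]'

```text
time_s: 9.38
ee_pos: [624.2, -108.9, 93.4]
ee_rot: [-180.0, -0.1, 163.3]
force: [-4.6, 0.6, 6.0]
gripper_width: 0.5
gripper_force: 3.2
```

arm_command --motion '[{"offset":[0,0,0.0005],"spin":0},{"offset":[0,0,0.0],"spin":0}]'

```text
time_s: 9.62
ee_pos: [624.1, -108.8, 93.0]
ee_rot: [-180.0, -0.1, 163.3]
force: [-4.0, -0.3, 7.6]
gripper_width: 0.7
gripper_force: 3.4
```

C sank over 2 mm under a light load, so it is the loose lid. I let go and check it with the wrist camera.

arm_command --motion '[{"offset":[0,0,-0.004],"spin":0},{"offset":[0,0,-0.03],"spin":0},{"offset":[0,0,-0.04],"spin":0},{"offset":[0,0,0],"spin":0},{"offset":[0,0,0],"spin":0}]'

```text
time_s: 10.25
ee_pos: [625.0, -109.0, 165.8]
ee_rot: [180.0, -0.0, 163.3]
force: [0.6, 0.6, -0.3]
gripper_width: 0.6
gripper_force: 0.0
```

```bash
cat > w.py <<'E'
from h import *
import sys
s=env.state();im,d=env.grab_frame('wrist');cv2.imwrite('pics/'+sys.argv[1],im);cm=env.camera_model('wrist');H=np.array(cm['hand_eye'])
V,U=np.mgrid[0:400,0:640];d=d.astype(float)
p=np.stack([(U-cm['cx'])/cm['fx']*d,(V-cm['cy'])/cm['fy']*d,d],-1).reshape(-1,3)
R=Ro.from_euler('xyz',s['ee_rot'],degrees=True)
w=R.apply(p@H[:3,:3].T+H[:3,3])+s['ee_pos'];w=w[d.reshape(-1)>0]
q=w[(np.hypot(w[:,0]-660,w[:,1]+115)<60)&(w[:,2]>68)&(w[:,2]<90)]
c,r=cv2.minEnclosingCircle(q[:,:2].astype(np.float32))
# outline of the lid top: rim points fitted by hull ellipse
h=cv2.convexHull(q[:,:2].astype(np.float32))
print(s['time_s'],s['ee_pos'],s['force'],len(q),c,r,cv2.fitEllipse(h))
A=np.c_[q[:,:2]-[660,-115],np.ones(len(q))];print('plane',np.linalg.lstsq(A,q[:,2],rcond=None)[0])
E
python3 w.py w1.png
```

```text
10.25 [ 624.95117529 -108.95870674  165.81743203] [ 0.62958292  0.58037395 -0.32077644] 4716 (660.2412719726562, -115.70695495605469) 46.83716583251953 ((654.76171875, -114.08958435058594), (80.19033813476562, 92.70956420898438), 163.3792266845703)
plane [ 3.18253032e-02 -8.96702460e-03  8.00323555e+01]
```

View pics/w1.png

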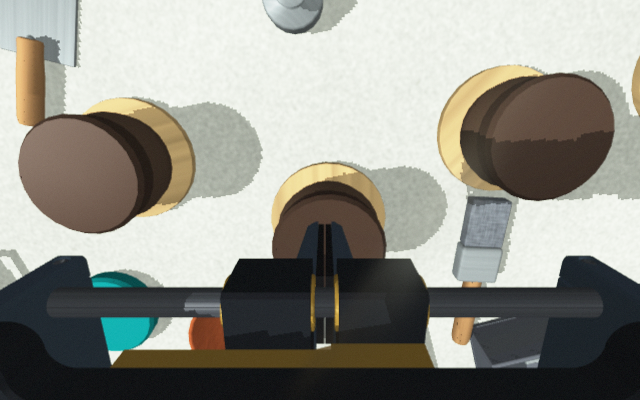

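The wrist view shows lid C on its jar at about (330,230), partly behind the fingers. Its centre is still at about (660.2, -115.5). I move over its middle and press.

arm_command --motion '[{"offset":[-0.018,0.002,0.015],"spin":0},{"offset":[-0.0176,0.002,0.015],"spin":0},{"offset":[0,0,0.018],"spin":0},{"offset":[0,0,0.015],"spin":0},{"offset":[0,0,0.005],"spin":0}]'

```text
time_s: 10.92
ee_pos: [658.8, -115.1, 96.7]
ee_rot: [-180.0, -0.2, 163.3]
force: [-0.8, 0.2, 0.9]
gripper_width: 0.1
gripper_force: 0.0
```

arm_command --motion '[{"offset":[0,0,0],"spin":0},{"offset":[0,0,0.001],"spin":0},{"offset":[0,0,0.001],"spin":0},{"offset":[0,0,0],"spin":0}]'

```text
time_s: 11.42
ee_pos: [660.4, -115.4, 96.9]
ee_rot: [180.0, 0.0, 163.3]
force: [-0.1, -0.1, 0.3]
gripper_width: 0.6
gripper_force: 0.0
```

arm_command --motion '[{"offset":[0,0,0.0005],"spin":0},{"offset":[0,0,0],"spin":0}]'

```text
time_s: 11.68
ee_pos: [660.3, -115.4, 96.0]
ee_rot: [180.0, 0.0, 163.3]
force: [0.7, -0.3, -0.5]
gripper_width: 0.6
gripper_force: 0.0
```

arm_command --motion '[{"offset":[0,0,0.0005],"spin":0},{"offset":[0,0,0],"spin":0}]'

```text
time_s: 11.92
ee_pos: [660.3, -115.4, 95.5]
ee_rot: [180.0, -0.0, 163.3]
force: [0.3, 0.6, -0.4]
gripper_width: 0.5
gripper_force: 0.0
```

arm_command --motion '[{"offset":[0,0,0.0005],"spin":0},{"offset":[0,0,0.0005],"spin":0},{"offset":[0,0,0],"spin":0}]'

```text
time_s: 12.3
ee_pos: [660.3, -115.4, 94.6]
ee_rot: [180.0, -0.0, 163.3]
force: [1.0, -0.8, -0.1]
gripper_width: 0.5
gripper_force: 0.3
```

arm_command --motion '[{"offset":[0,0,0.0005],"spin":0},{"offset":[0,0,0.0005],"spin":0},{"offset":[0,0,0],"spin":0}]'

```text
time_s: 12.68
ee_pos: [660.4, -115.4, 94.4]
ee_rot: [180.0, 0.0, 163.3]
force: [-1.6, -0.6, 5.0]
gripper_width: 0.8
gripper_force: 2.7
```

arm_command --motion '[{"offset":[0,0,0.0005],"spin":0},{"offset":[0,0,0.0],"spin":0}]'

```text
time_s: 12.92
ee_pos: [660.4, -115.4, 94.2]
ee_rot: [180.0, 0.0, 163.3]
force: [-1.7, -0.2, 6.1]
gripper_width: 0.7
gripper_force: 3.1
```

arm_command --motion '[{"offset":[0,0,0.0005],"spin":0},{"offset":[0,0,0.0005],"spin":0},{"offset":[0,0,0],"spin":0}]'

```text
time_s: 13.3
ee_pos: [660.4, -115.4, 93.2]
ee_rot: [180.0, 0.0, 163.3]
force: [-1.9, 0.8, 6.4]
gripper_width: 0.6
gripper_force: 3.3
```

arm_command --motion '[{"offset":[0,0,0.0005],"spin":0},{"offset":[0,0,0.0005],"spin":0},{"offset":[0,0,0],"spin":0}]'

```text
time_s: 13.68
ee_pos: [660.4, -115.4, 92.2]
ee_rot: [180.0, 0.0, 163.3]
force: [-2.5, 1.0, 6.2]
gripper_width: 0.4
gripper_force: 3.3
```

arm_command --motion '[{"offset":[0,0,0.001],"spin":0},{"offset":[0,0,0.001],"spin":0},{"offset":[0,0,0],"spin":0}]'

```text
time_s: 14.05
ee_pos: [660.4, -115.4, 90.3]
ee_rot: [180.0, 0.0, 163.3]
force: [-2.7, 0.2, 7.0]
gripper_width: 0.6
gripper_force: 3.5
```

arm_command --motion '[{"offset":[0,0,0.001],"spin":0},{"offset":[0,0,0.0],"spin":0}]'

```text
time_s: 14.3
ee_pos: [660.4, -115.4, 90.3]
ee_rot: [180.0, 0.1, 163.3]
force: [-4.0, 1.1, 11.2]
gripper_width: 0.2
gripper_force: 5.6
```

arm_command --motion '[{"offset":[0,0,0.001],"spin":0},{"offset":[0,0,0.0],"spin":0}]'

```text
time_s: 14.55
ee_pos: [660.4, -115.4, 90.3]
ee_rot: [180.0, 0.1, 163.3]
force: [-5.1, -0.1, 14.9]
gripper_width: 0.0
gripper_force: 7.7
```

arm_command --motion '[{"offset":[0,0,0.0007],"spin":0},{"offset":[0,0,0.0],"spin":0}]'

```text
time_s: 14.8
ee_pos: [660.4, -115.4, 90.3]
ee_rot: [180.0, 0.1, 163.3]
force: [-5.8, 1.9, 18.3]
gripper_width: 0.2
gripper_force: 9.2
```

There is a firm stop 5.0 mm below the sound level. I retreat straight up and check.

arm_command --motion '[{"offset":[0,0,-0.004],"spin":0},{"offset":[0,0,-0.03],"spin":0},{"offset":[0,0,-0.04],"spin":0},{"offset":[0.05,0,-0.02],"spin":0},{"offset":[0.05,0,0],"spin":0}]'

```text
time_s: 15.42
ee_pos: [564.7, -86.6, 181.6]
ee_rot: [180.0, 0.2, 163.3]
force: [0.6, 0.5, -0.6]
gripper_width: 0.6
gripper_force: 0.0
```

arm_command --motion '[{"offset":[0.05,0,0],"spin":0},{"offset":[0.04,0,0],"spin":0},{"offset":[0,0,0],"spin":0},{"offset":[0,0,0],"spin":0}]'

```text
time_s: 15.92
ee_pos: [479.3, -60.9, 180.5]
ee_rot: [180.0, 0.1, 163.3]
force: [1.1, 0.6, 0.4]
gripper_width: 0.4
gripper_force: 0.0
```

```bash
python3 - <<'E'
from h import *
print(env.state()['time_s'],env.state()['ee_pos'])
G=[(622,248),(622.5,66),(660.3,-115),(548,-276)]
V,U=np.mgrid[0:400,0:640]
for n in('scene','top'):
    im,d=env.grab_frame(n);cm=env.camera_model(n);cv2.imwrite(f'pics/{n}1.png',im);d=d.astype(float)
    p=np.stack([(U-cm['cx'])/cm['fx']*d,(V-cm['cy'])/cm['fy']*d,d],-1).reshape(-1,3)
    w=(Ro.from_euler('xyz',cm['rotation'],degrees=True).apply(p)+cm['eye'])[d.reshape(-1)>0]
    for g in G:
        r=np.hypot(w[:,0]-g[0],w[:,1]-g[1]);q=w[(r<75)&(w[:,2]>69)&(w[:,2]<92)]
        if len(q)<50: print(n,g,'hidden');continue
        c,R=cv2.minEnclosingCircle(q[:,:2].astype(np.float32));t=w[(r<40)&(w[:,2]>69)&(w[:,2]<92)]
        print(n,g,np.round(c,1),round(R,1),len(t),np.round(np.linalg.lstsq(np.c_[t[:,:2]-g,np.ones(len(t))],t[:,2],rcond=None)[0],3))
E
```

```text
15.925 [479.27543895 -60.92253024 180.53347166]
scene (622, 248) [620.6 248.9] 47.7 754 [-1.0000e-03  3.0000e-03  8.1388e+01]
scene (622.5, 66) [621.9  66.2] 47.9 601 [3.0000e-03 2.0000e-03 8.0905e+01]
scene (660.3, -115) [ 660.2 -114.1] 47.3 508 [-2.0000e-03  1.0000e-03  7.5837e+01]
scene (548, -276) [ 549.1 -276.2] 48.7 383 [-8.0000e-03  2.0000e-03  8.0389e+01]
top (622, 248) [623.3 247.2] 47.4 795 [ 1.000e-03 -1.000e-03  8.148e+01]
top (622.5, 66) [622.9  65.2] 47.2 803 [-3.0000e-03  2.0000e-03  8.1592e+01]
top (660.3, -115) [ 661.  -115.1] 46.6 782 [-2.0000e-03  1.0000e-03  7.6861e+01]
top (548, -276) [ 547.9 -277.8] 47.3 836 [-4.0000e-03 -5.0000e-03  8.1654e+01]
```

View pics/scene1.png

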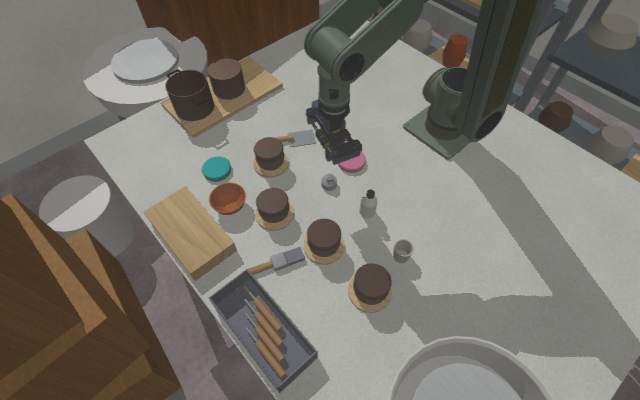

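Lid C, at (272,203) in this view, is level and 5 mm lower than the others. Everything else is where it was, and the arm touches nothing.

```bash
python3 -c "
from workcell import env
print(env.job_done())"
```

```text
the job is handed in; nothing more can be done
None
```

The third lid I tried, at about (660, -115) mm, was the loose one; I pressed it down 5 mm to a firm stop, it sits level, nothing else moved in the camera checks, and the job was handed in at about 16 s (the fourth lid was not tested).

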